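# Finish a small clutch pack on its splined spindle

## Task

Finish the clutch pack on the splined spindle: put on the thick toothed plate with its tab pointing out to the right, then the thin toothed plate with its tab out to the left, so that the tabs alternate above the left-hand tab of the backing plate. Each plate must be meshed with the splines and lie flat, fully home on the plate below; the spindle stands at an unknown angle, so feel for the splines by turning each plate on top of them until it drops. Leave the loose badge, tape roll and marker where they are.

Things in the scene. Friction and masses are not known exactly. Their poses are not given: they have to be found in the camera images.
- clutch_foot: Fixed grey foot of the clutch: disc 80 mm across, 12 mm thick, ears 36 mm wide reaching 75 mm out to its left (+y) and right (-y) as the robot sees it, turned up to 0.3 rad. Origin: centre of its underside on the worktop, on the spindle axis. Fixed on it: a steel backing plate, 64 mm across, 5 mm thick (top at z = 17 mm), tab to +y reaching 58 mm out.
- spline_tops (a point): On the spindle axis at the height of the spline tops, 38 mm over the worktop. Dark upright spindle: core 27 mm thick, six splines 6.6 mm wide out to 19.2 mm radius, 60 degrees apart; above them a plain pilot nose 27 mm thick to z = 44 mm, coned to 20 mm at its top, z = 50 mm. Its angle is not reported; it turns only stiffly (0.6 N m), so stays still under a lightly turned plate.
- seat (a point): On the spindle axis, top of the backing plate, z = 17 mm. Unmeshed plates rest on the spline tops (underside z = 38 mm); meshed, they sink by their weight when not pushed, or hang askew a few mm down until pressed on the ring (about 6 N). Home: thick one's underside at 17, thin one's at 27 mm. Play along the circle 3 mm: a plate drops some 5 degrees either side of fitting, every 60 degrees.
- thick_plate: Loose steel plate, 10 mm thick, 64 mm across, about 0.16 kg, lying flat. Origin: centre of underside; z up. Tab 20 mm wide, square end, along +x to 58 mm from centre; at first roughly towards the robot. Two flats 26 mm long face +y and -y, 64 mm apart, for gripping. Bore: radius 21 mm, with six teeth 6.6 mm wide to 14.5 mm radius, 60 degrees apart, one in line with the tab. Balanced.
- thin_plate: Like the thick plate (same origin, axes, flats, bore, teeth, tab length; tab at first roughly towards the robot) but 6 mm thick, tab 14 mm wide with a rounded end, about 0.12 kg. The two plates may swap places on the worktop.
- thick_tab (a point): Point on the thick plate's tab, 50 mm from the plate's centre along its +x, at the underside.
- thin_tab (a point): Point on the thin plate's tab, 50 mm from the plate's centre along its +x, at the underside.
- badge: Loose round pin badge, 56 mm across, 9 mm high, lying between the plates and the clutch; a bystander. To the right of the work stand fixed machines: a tall heat press (x over 0.38, y below -0.1 m) and a small round press (x 0.55 to 0.75, y below -0.03 m); draw the arm in before swinging past them.
- tape: Loose roll of tape, 56 mm across, 16 mm high; a bystander.
- marker_0: Loose marker pen, 131 mm long, 17 mm thick; a bystander.

How it is judged:
By the outcome, as a careful person would: the job done as asked, in the order asked, and still so for the second after the job is handed in, with the robot touching nothing.
It also fails if it takes over 72 s, if anything falls off the work surface, if the arm or the gripper's body presses on something with over 40 N, if the wrist force passes 120 N, or if a joint passes its speed limit or range.

## Robot

A 7-joint arm with a two-finger parallel gripper is mounted at the origin on a cart in front of the work surface, level with it; the furniture and walls round the work are solid. World frame = base frame: x ahead of the robot, y to its left, z up, the work surface at z = 0. Lengths are in m, angles in rad, forces in N, time in s.
With the tool pointing down it reaches from about 0.4 to 0.85 m from the base axis. Payload 10.4 kg.
Tool frame: the origin (TCP) lies midway between the tips of the shut fingers; the grasp point (between the pads) lies 19 mm behind it (manip.grasp_offset is the distance from the TCP to the grasp point, in m); z points along the fingers, y is the line along which they close (so a half turn about z gives the same grasp; the last joint's range is limited). The gripper opens to 85 mm and grips with 20 to 120 N. Pads are 22 mm wide; open, the fingers measure 114 mm over their backs; the gripper's body (76 mm by 85 mm) begins 54 mm behind the grasp point. The pads swing forward as they close: fully open they stand 13 mm farther back than shut.
Start: joints at [-0.023, 0.332, -0.065, 1.46, 0.022, 1.35, -0.088], TCP at [0.625, 0, 0.231] pointing down, gripper open.
Joint ranges: [-2.6, 2.6], [-0.5, 2.12], [-1.47, 1.34], [0.16, 2.42], [-1.27, 4.41], [0.06, 2.06], [-2.6, 2.6]. Speed limits (rad/s): [2.22, 2.22, 2.79, 2.79, 3.14, 3.14, 3.14].

## Interface

Orientations are given as a unit quaternion [x, y, z, w].
In Python, from workcell import manip, viewer, monitor, hand_in gives the robot as it stands (manip), with the cameras (viewer), the job as plain functions and the readings (monitor).
- The arm moves only by the tool hand_motion, called after ">>>" as name(argument=value, ...) on one line, values as JSON. Schema: {"type":"object","properties":{"increments":{"type":"string"},"grip_n":{"type":"number"},"only":{"type":"string"},"quiet":{"type":"boolean"},"lines":{"type":"string"}},"required":["increments"],"additionalProperties":false}. increments is a string of 1 to 20 rows, parted by a bar, with the numbers parted by commas; each row has 7 numbers: a rotation vector rx, ry, rz in fractions of the full range, 1 being 4 rad, then dx, dy, dz in fractions of the full range, 1 being 0.6 m, then the opening from 0.0 (shut) to 1.0 (fully open); each row is the pose to reach, as a shift and turn from the pose commanded when the call began, along the tool's axes at that moment; what a row does not reach only later rows make up. A row lasts 1/8 s, in which the tool goes at most 0.0625 m and 0.188 rad, less where a joint would pass 70% of its speed; a pose out of reach is approached as far as the arm can. The fingers move at their own pace and stop on an object; grip_n is the grip in N (left out, the last holds). Time passes only in rows, so rows that do not move let the fingers close. The tool returns the time, the measured TCP pose, the force, the opening and the grip force at its end. only (a regular expression) keeps the lines of the reply that match it, lines (a string "A,B") keeps lines A to B, and quiet returns only ok. Input that does not fit is refused with a message, and nothing moves.
- monitor.get_obs(): the state, without advancing time (a new reading comes with each control period).
- viewer.camera(name): name is "scene" or "side" or "wrist"; returns the picture (400x640x3 uint8, blue, green, red); there is no depth.
- viewer.calibration(name): a dict with "fx", "fy", "cx", "cy" (pixels), "world_from_camera" (4x4, takes a point from camera to world coordinates); the wrist camera has in their place "tool_from_camera" (4x4, takes a point from camera to tool coordinates, whose origin is the TCP and whose axes are the flange's). Camera axes: x right, y up, looking along -z (the intrinsics and any distortion apply to the point x, -y, -z); pixel columns grow to the right and rows downward; lengths in m; the calibration is good to about 2 mm. A picture is of the moment at which its call begins: read the wrist's pose just before it. calibration takes no time and is no camera call.
- hand_in(): hands the job in; it is judged then, once.
The state is a dict: "clock": time; "joint_pos": joint angles; "joint_velocities": joint speeds; "tau": joint torques, N m; "position": TCP position; "ee_rot": TCP orientation; "ft_force": force on the tool from outside, world axes, zero at the start; "torque": the same for the moment, N m; "grip_width": opening from 0.0 (shut) to 1.0 (fully open); "grasp_force": force on a finger pad.
Only numpy, scipy, OpenCV 4.12 (cv2) and the standard library are available. Lean on these libraries where they do the work, as an engineer would, in place of code of your own. Each camera call takes 0.05 s, during which the arm holds its last target. There are 200 camera calls.

## Working session

There is one attempt and no reset: what is moved stays moved. The work goes in short steps, Python scripts to look and compute and a tool call to move; the robot and the scene stay as the last step left them, time stands still between calls to the robot, and variables do not carry over. Pictures are saved under pics/ and viewed, at most 11 in all, crops included, and the job is handed in when it is done.

```bash
ls; mkdir -p pics
```

Run:
```python
from workcell import manip, viewer, monitor, hand_in
import cv2,numpy as np
o=monitor.get_obs();print(o)
for n in("scene","side","wrist"):
    c=viewer.calibration(n);print(n,{k:np.round(v,4).tolist() if not isinstance(v,(str,dict)) else v for k,v in c.items()})
    cv2.imwrite(f"pics/{n}0.png",viewer.camera(n))
```

```text
pics
workcell.py
{'clock': 0.0, 'joint_pos': array([-0.02259525,  0.332861  , -0.06471354,  1.46096399,  0.02157817,
        1.34989543, -0.08848409]), 'joint_velocities': array([-0.00145141,  0.00130177, -0.00126567,  0.00132094,  0.00147344,
       -0.00011481, -0.00150924]), 'tau': array([ 4.98105128e-04, -6.25449800e+01,  4.97091911e-02, -3.91610491e+01,
        1.63588714e-02,  9.83294769e-03, -6.01235030e-06]), 'position': array([6.24614739e-01, 6.44218657e-06, 2.30511926e-01]), 'ee_rot': array([ 7.07092236e-01,  7.07120963e-01, -5.21326654e-04, -4.91696507e-04]), 'ft_force': array([-0.74548174, -0.65173225,  0.16387651]), 'torque': array([-0.02634349, -0.05007995, -0.0410568 ]), 'grasp_force': 0.0, 'grip_width': 0.9998068217090854}
scene {'fx': 365.2563, 'fy': 365.2563, 'cx': 321.0294, 'cy': 192.9797, 'world_from_camera': [[0.9998, 0.0136, 0.0144, 0.5289], [0.0036, 0.5902, -0.8073, -0.4753], [-0.0195, 0.8072, 0.59, 0.5806], [0.0, 0.0, 0.0, 1.0]]}
side {'fx': 393.5136, 'fy': 393.5136, 'cx': 321.7529, 'cy': 200.8915, 'world_from_camera': [[0.9266, 0.2397, -0.2898, 0.2883], [-0.3761, 0.5994, -0.7066, -0.4324], [0.0043, 0.7637, 0.6455, 0.6313], [0.0, 0.0, 0.0, 1.0]]}
wrist {'fx': 281.2455, 'fy': 281.2455, 'cx': 318.8293, 'cy': 199.0445, 'tool_from_camera': [[-0.0007, 0.9596, 0.2815, 0.0723], [1.0, 0.0007, 0.0002, -0.0006], [-0.0001, 0.2815, -0.9596, -0.1425], [0.0, 0.0, 0.0, 1.0]]}
```

View images.

View pics/scene0.png

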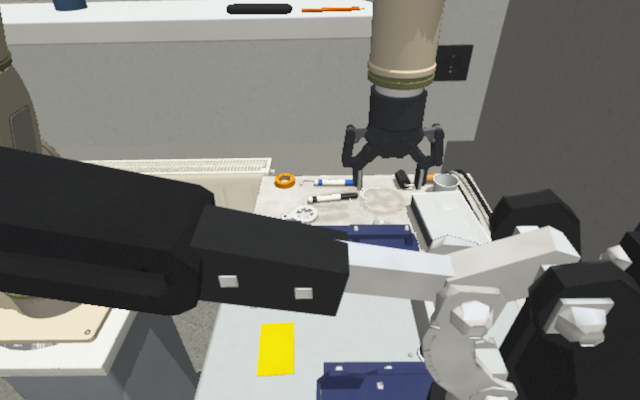

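View pics/wrist0.png

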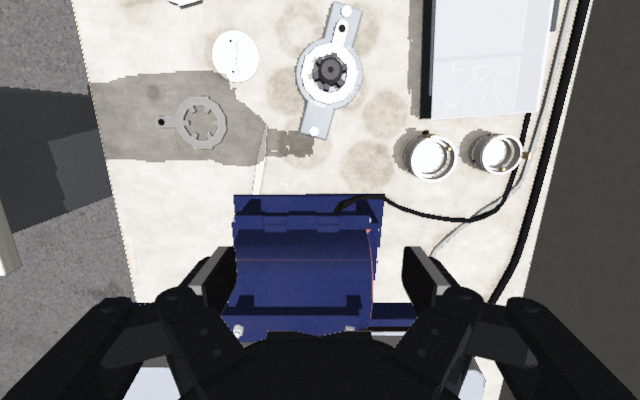

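The wrist view shows the clutch at (330,70), tab upward; one plate at (200,122) with its tab to the left (towards the robot); the badge at (235,57); and something cut off at (185,0). I'll move +y for a better view.

Careful with the scale: shifts go in shares of 0.6 m and turns go in shares of 4 rad. That gives: 0.14 m / 0.6 = 0.2333, 0.12 m / 0.6 = 0.2.

>>> hand_motion(increments="0,0,0,0.1,-0.05,-0.0167,1 | 0,0,0,0.2,-0.1,-0.05,1 | 0,0,0,0.2333,-0.1333,-0.0667,1 | 0,0,0,0.2333,-0.1333,-0.0667,1 | 0,0,0,0.2333,-0.1333,-0.0667,1")

```text
clock: 0.78
position: [0.5453, 0.1391, 0.271]
ee_rot: [0.707, 0.707, -0.0, 0.0]
ft_force: [-0.2, -0.8, -0.4]
grip_width: 1.001
grasp_force: 0.0
```

Create h.py:
```python
from workcell import manip, viewer, monitor, hand_in
import cv2,numpy as np
from scipy.spatial.transform import Rotation as R
def pose():
    o=monitor.get_obs();T=np.eye(4);T[:3,:3]=R.from_quat(o["ee_rot"]).as_matrix();T[:3,3]=o["position"];return T
def shot(n,name):
    T=pose();im=viewer.camera(n);cv2.imwrite(f"pics/{name}.png",im);c=viewer.calibration(n)
    W=T@c["tool_from_camera"] if n=="wrist" else c["world_from_camera"]
    np.savez(f"pics/{name}.npz",W=W,k=[c[k] for k in("fx","fy","cx","cy")]);return im
def ray(name,px,z):
    d=np.load(f"pics/{name}.npz");W=d["W"];fx,fy,cx,cy=d["k"];px=np.atleast_2d(px).astype(float)
    v=np.c_[(px[:,0]-cx)/fx,-(px[:,1]-cy)/fy,-np.ones(len(px))]@W[:3,:3].T;o=W[:3,3]
    return o+v*((z-o[2])/v[:,2])[:,None]
def pix(name,P):
    d=np.load(f"pics/{name}.npz");W=d["W"];fx,fy,cx,cy=d["k"];p=(np.atleast_2d(P)-W[:3,3])@W[:3,:3]
    return np.c_[cx+fx*p[:,0]/-p[:,2],cy+fy*p[:,1]/p[:,2]]
```

```bash
python3 -c "
from h import *
shot('wrist','w1');print(viewer.calibration('wrist').keys())"
```

```text
dict_keys(['fx', 'fy', 'cx', 'cy', 'tool_from_camera'])
```

View pics/w1.png

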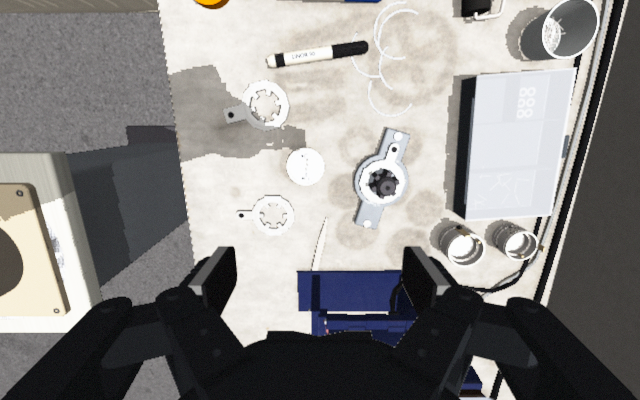

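The thick plate (square tab) is at (267,104), the thin one at (271,215), the badge at (305,166), and the clutch axis is near (382,181). I'll zoom in.

```bash
python3 -c "
from h import *
im=cv2.imread('pics/w1.png')[70:250,215:425];cv2.imwrite('pics/w1c.png',cv2.resize(im,None,fx=3.3,fy=3.3,interpolation=cv2.INTER_CUBIC))
for p,z in(((267,104),.01),((271,215),.006),((382,181),.017)):print(ray('w1',p,z))"
```

```text
[[0.47426915 0.22762602 0.01      ]]
[[0.47105255 0.06616113 0.006     ]]
[[0.63570107 0.12180298 0.017     ]]
```

View pics/w1c.png

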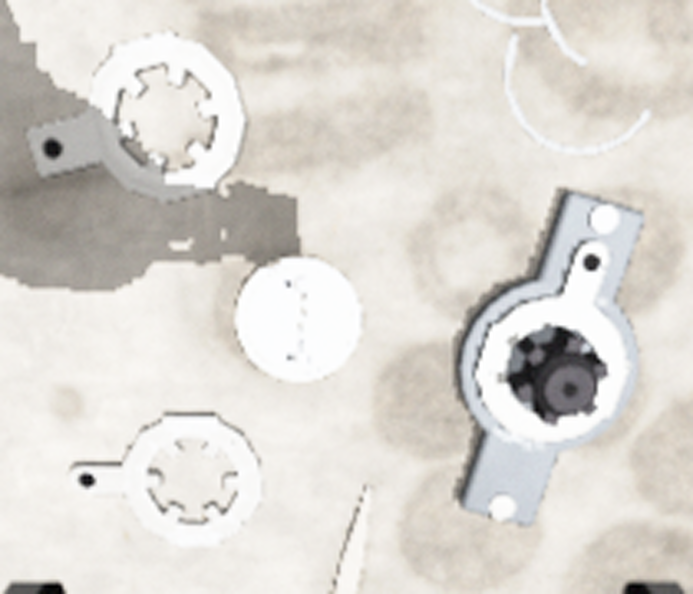

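The crop shows the thick plate at about (168,116), tab dot (53,148); the thin plate at (192,478), dot (87,479); the backing ring at (555,368), dot (592,262); and the nose at (571,388). Next I'll get the camera straight over the spindle.

To row units: 0.12 m / 0.6 = 0.2, 0.091 m / 0.6 = 0.1517.

>>> hand_motion(increments="0,0,0,-0.05,0.05,0.0667,1 | 0,0,0,-0.1,0.1083,0.1333,1 | 0,0,0,-0.1317,0.1517,0.2,1 | 0,0,0,-0.1317,0.1517,0.2,1 | 0,0,0,-0.1317,0.1517,0.2,1")

```text
clock: 1.45
position: [0.6361, 0.0607, 0.1515]
ee_rot: [0.707, 0.707, 0.0, -0.0]
ft_force: [-0.5, 0.2, 0.3]
grip_width: 0.996
grasp_force: 0.0
```

```bash
python3 -c "
from h import *
im=shot('wrist','w2');p=pix('w2',[[.636,.122,.017]])[0].astype(int);print(p)
x0,y0=max(p[0]-80,0),max(p[1]-75,0);print(x0,y0)
cv2.imwrite('pics/w2c.png',cv2.resize(im[y0:y0+150,x0:x0+160],None,fx=4,fy=4,interpolation=cv2.INTER_CUBIC))"
```

```text
[319 128]
239 53
```

View pics/w2c.png

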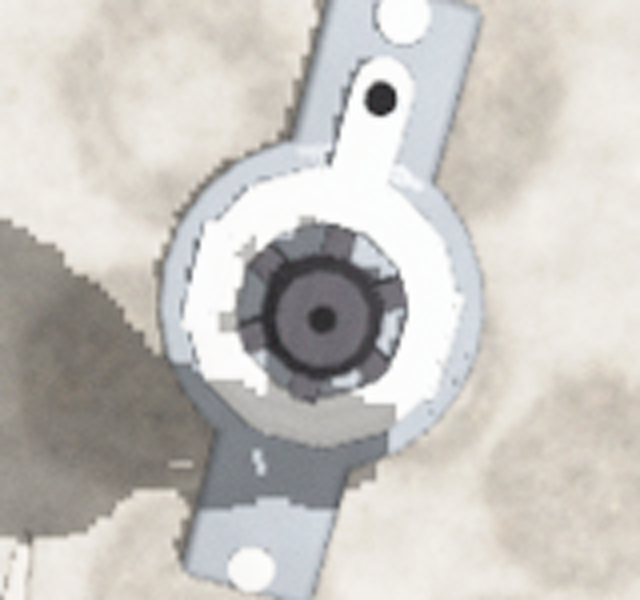

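The spline tops are clearly visible: around the nose centre (321,319) they lie at (338,241), (390,293), (372,362), (302,385), (255,337) and (268,262). The backing tab's dot is at (380,98).

```bash
python3 -c "
from h import *
f=lambda x,y:(239+(x+.5)/4-.5,53+(y+.5)/4-.5)
ax=ray('w2',f(321,319),.05)[0];print('axis nose',ax)
s=ray('w2',[f(*p) for p in[(338,241),(390,293),(372,362),(302,385),(255,337),(268,262)]],.038);c=s.mean(0);print('axis splines',c)
a=np.degrees(np.arctan2(*(s-c)[:,1::-1].T));print(a,a%60)
print('foot',ray('w2',[f(160,310),f(483,310)],.012).mean(0))
h=ray('w2',[f(403,18),f(251,568)],.012);print('holes mid',h.mean(0),np.degrees(np.arctan2(*(h[0]-h[1])[1::-1])))
d=ray('w2',f(380,98),.017)[0]-c;print('dot',d,np.degrees(np.arctan2(d[1],d[0])))
g=lambda x,y:(215+(x+.5)/3.3-.5,70+(y+.5)/3.3-.5)
for c,t,z in(((168,115),(53,148),.01),((191,479),(87,480),.006)):
  P=ray('w1',[g(*c),g(*t)],z);d=P[1]-P[0];print(P[0],np.hypot(*d[:2]),np.degrees(np.arctan2(d[1],d[0])))
"
```

```text
axis nose [0.63562927 0.12013136 0.05      ]
axis splines [0.63559044 0.12058241 0.038     ]
[  76.30914404   16.36056394  -42.48291936 -105.32850455 -161.30901506
  136.13383546] [16.30914404 16.36056394 17.51708064 14.67149545 18.69098494 16.13383546]
foot [0.63575293 0.1202768  0.012     ]
holes mid [0.63586028 0.11996612 0.012     ] 74.05735957600432
dot [ 0.01355082  0.0468297  -0.021     ] 73.86147272305172
[0.4722758  0.22698408 0.01      ] 0.05029331095790024 -165.07300656763408
[0.47341821 0.06647799 0.006     ] 0.048432504312103865 -179.5067720203724
```

To row units: 0.166 m / 0.6 = 0.2767, -0.164 m / 0.6 = -0.2733, 1.31 rad / 4 = 0.3275.

>>> hand_motion(increments="0,0,0.045,0.05,-0.05,0,1 | 0,0,0.09,0.1,-0.1,0,1 | 0,0,0.135,0.15,-0.15,0,1 | 0,0,0.18,0.2,-0.2,0,1 | 0,0,0.225,0.2333,-0.2333,0,1 | 0,0,0.27,0.2583,-0.2583,0,1 | 0,0,0.3,0.2767,-0.2733,0,1 | 0,0,0.3275,0.2767,-0.2733,0,1 | 0,0,0.3275,0.2767,-0.2733,0,1 | 0,0,0.3275,0.2767,-0.2733,0,1")

```text
clock: 2.75
position: [0.4722, 0.2273, 0.1522]
ee_rot: [0.991, 0.131, 0.001, -0.0]
ft_force: [0.1, -0.5, 0.3]
grip_width: 1.003
grasp_force: 0.0
```

```bash
python3 -c "
from h import *
im=shot('wrist','w3');p=pix('w3',[[.472,.227,.01]])[0].astype(int);print(p)
x0,y0=p[0]-100,p[1]-75;print(x0,y0)
cv2.imwrite('pics/w3c.png',cv2.resize(im[y0:y0+150,x0:x0+200],None,fx=4,fy=4,interpolation=cv2.INTER_CUBIC))"
```

```text
[319 188]
219 113
```

View pics/w3c.png

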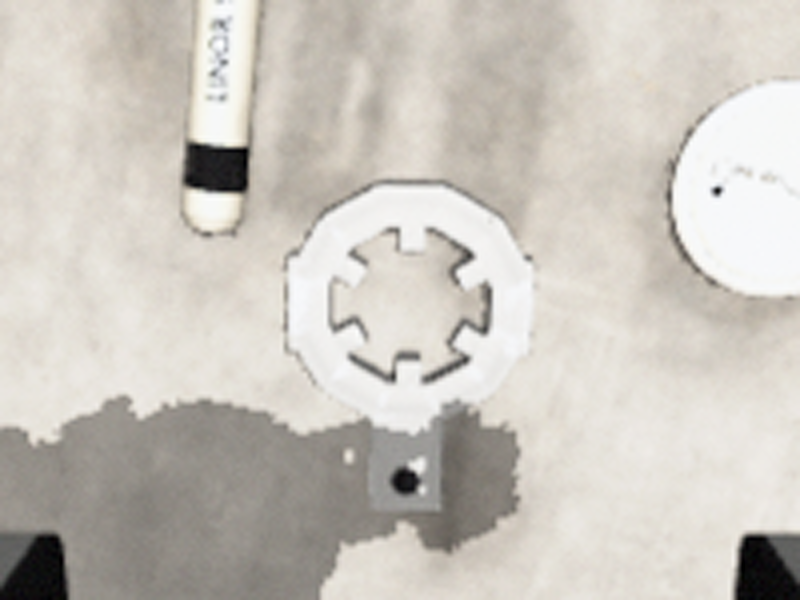

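Plate centre is at crop (410,304) and the dot at (405,480); the marker's end at (215,235) clears the left finger by about 6 mm.

```bash
python3 -c "
from h import *
f=lambda x,y:(219+(x+.5)/4-.5,113+(y+.5)/4-.5)
P=ray('w3',[f(410,304),f(405,480),f(411,305)],.01);T=pose();print(P[:2],T[:3,3]);d=P[1]-P[0];print(np.hypot(*d[:2]),np.degrees(np.arctan2(d[1],d[0])))
print('tool axes',(P-T[:3,3])@T[:3,:3])
x=T[:3,0];print('tool x ang',np.degrees(np.arctan2(x[1],x[0])))
"
```

```text
[[0.47177631 0.22566059 0.01      ]
 [0.42357222 0.21399073 0.01      ]] [0.47216671 0.22712388 0.15193765]
0.04959657111239402 -166.39094445371123
tool axes [[-9.10234338e-04  1.34181320e-03  1.41936468e-01]
 [-5.04908370e-02  8.44839984e-05  1.41883294e-01]
 [-1.17922499e-03  1.60343720e-03  1.41936123e-01]]
tool x ang 15.06171088897013
```

To row units: 0.157 m / 0.6 = 0.2617, 0.14 m / 0.6 = 0.2333, 0.025 rad / 4 = 0.0063.

>>> hand_motion(increments="0,0,0.0063,-0.0017,0.0023,0.0833,1 | 0,0,0.0063,-0.0017,0.0023,0.1667,1 | 0,0,0.0063,-0.0017,0.0023,0.2333,1 | 0,0,0.0063,-0.0017,0.0023,0.2617,1 | 0,0,0.0063,-0.0017,0.0023,0.2617,1 | 0,0,0.0063,-0.0017,0.0023,0.2617,0.4 | 0,0,0.0063,-0.0017,0.0023,0.2617,0.4 | 0,0,0.0063,-0.0017,0.0023,0.2617,0.4 | 0,0,0.0063,-0.0017,0.0023,0.2617,0.4", grip_n=40)

```text
clock: 3.92
position: [0.4727, 0.2261, -0.0037]
ee_rot: [0.993, 0.118, 0.002, -0.001]
ft_force: [-1.6, -1.3, 4.8]
grip_width: 0.735
grasp_force: 43.5
```

To row units: 0.141 m / 0.6 = 0.235, 0.1338 m / 0.6 = 0.223, -1.1 rad / 4 = -0.275.

>>> hand_motion(increments="0,0,0,0,0,-0.05,0.4 | 0,0,0,0,0,-0.125,0.4 | 0,0,-0.045,0.0333,0.0333,-0.125,0.4 | 0,0,-0.09,0.0833,0.0833,-0.125,0.4 | 0,0,-0.135,0.1333,0.1417,-0.125,0.4 | 0,0,-0.18,0.175,0.1833,-0.125,0.4 | 0,0,-0.225,0.2083,0.2167,-0.125,0.4 | 0,0,-0.2625,0.223,0.235,-0.125,0.4 | 0,0,-0.275,0.223,0.235,-0.125,0.4 | 0,0,-0.275,0.223,0.235,-0.125,0.4 | 0,0,-0.275,0.223,0.235,-0.125,0.4")

```text
clock: 5.3
position: [0.6345, 0.1199, 0.07]
ee_rot: [0.785, 0.619, 0.0, 0.0]
ft_force: [-0.0, 0.2, -1.7]
grip_width: 0.732
grasp_force: 46.0
```

```bash
python3 -c "
from h import *
a=shot('wrist','w4');b=shot('side','s4');print(pose()[:3,3],monitor.get_obs()['ft_force'])
p=pix('s4',[[.6357,.12,.05]])[0].astype(int);print(p);q=pix('w4',[[.6357,.12,.07]])[0].astype(int);print(q)
ca=cv2.resize(a[max(q[1]-90,0):q[1]+90,q[0]-100:q[0]+100],(640,576));cb=cv2.resize(b[p[1]-70:p[1]+70,p[0]-75:p[0]+75],(617,576))
cv2.imwrite('pics/c4.png',cv2.resize(np.hstack([ca,cb]),(800,366),interpolation=cv2.INTER_AREA))"
```

```text
[0.63442144 0.11985052 0.06974815] [ 0.01578705 -0.62564936 -1.66772896]
[372 214]
[322 250]
```

View pics/c4.png

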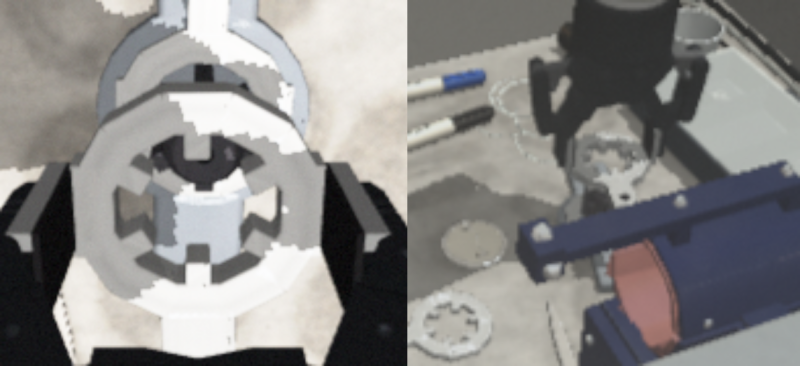

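```bash
python3 -c "
from h import *
im=cv2.imread('pics/w4.png');T=pose()
g=lambda x,y:(222+(x+.5)/2.0365-.5,160+(y+.5)/2.0365-.5)
P=ray('w4',[g(112,206),g(285,206),g(198,133),g(198,280)],T[2,3]+.0137)
print((P-T[:3,3])@T[:3,:3])
"
```

```text
[[ 0.00133546 -0.02217422 -0.01371029]
 [ 0.0012667   0.02125939 -0.01368967]
 [ 0.02093074 -0.00056389 -0.01369639]
 [-0.02026358 -0.00060878 -0.01370405]]
```

To row units: 0.031 m / 0.6 = 0.0517, 0.027 m / 0.6 = 0.045.

>>> hand_motion(increments="0,0,0,0.0007,0.0023,0,0.4 | 0,0,0,0.0007,0.0023,0.025,0.4 | 0,0,0,0.0007,0.0023,0.0367,0.4 | 0,0,0,0.0007,0.0023,0.045,0.4 | 0,0,0,0.0007,0.0023,0.0517,0.4 | 0,0,0,0.0007,0.0023,0.0517,0.4")

```text
clock: 6.15
position: [0.6359, 0.1197, 0.0381]
ee_rot: [0.785, 0.619, -0.0, -0.0]
ft_force: [0.6, -0.2, -2.1]
grip_width: 0.736
grasp_force: 46.0
```

To row units: 0.009 m / 0.6 = 0.015, 0.007 m / 0.6 = 0.0117.

>>> hand_motion(increments="0,0,0,0,0.0003,0.005,0.4 | 0,0,0,0,0.0003,0.0083,0.4 | 0,0,0,0,0.0003,0.0117,0.4 | 0,0,0,0,0.0003,0.015,0.4 | 0,0,0,0,0.0003,0.015,0.4")

```text
clock: 6.78
position: [0.6366, 0.1197, 0.034]
ee_rot: [0.785, 0.619, 0.001, 0.0]
ft_force: [-18.9, -5.0, 37.9]
grip_width: 0.736
grasp_force: 50.3
```

To row units: -0.004 m / 0.6 = -0.0067, -0.001 m / 0.6 = -0.0017.

>>> hand_motion(increments="0,0,0,0,-0.0017,-0.0067,0.4 | 0,0,0,0,-0.0017,-0.0067,0.4")

```text
clock: 7.02
position: [0.6358, 0.12, 0.0343]
ee_rot: [0.785, 0.619, 0.001, 0.0]
ft_force: [-3.4, -1.5, 9.8]
grip_width: 0.733
grasp_force: 47.3
```

>>> hand_motion(increments="0,0,0.0075,0,0,0,0.4 | 0,0,0.015,0,0,0,0.4 | 0,0,0.0225,0,0,0,0.4 | 0,0,0.0225,0,0,0,0.4")

```text
clock: 7.52
position: [0.6361, 0.1201, 0.0343]
ee_rot: [0.812, 0.583, 0.001, 0.0]
ft_force: [-1.5, -1.0, 8.0]
grip_width: 0.734
grasp_force: 47.1
```

To row units: -0.16 rad / 4 = -0.04.

>>> hand_motion(increments="0,0,-0.025,0,0,0,0.4 | 0,0,-0.0325,0,0,0,0.4 | 0,0,-0.04,0,0,0,0.4 | 0,0,-0.04,0,0,0,0.4")

```text
clock: 8.02
position: [0.6362, 0.12, 0.0343]
ee_rot: [0.763, 0.647, 0.001, 0.001]
ft_force: [-0.5, -0.1, 7.9]
grip_width: 0.734
grasp_force: 47.1
```

>>> hand_motion(increments="0,0,-0.0075,0,0,0,0.4 | 0,0,-0.015,0,0,0,0.4 | 0,0,-0.015,0,0,0,0.4")

```text
clock: 8.4
position: [0.6363, 0.12, 0.0343]
ee_rot: [0.743, 0.669, 0.001, 0.001]
ft_force: [0.7, -0.2, 7.8]
grip_width: 0.732
grasp_force: 47.0
```

>>> hand_motion(increments="0,0,-0.0075,0,0,0,0.4 | 0,0,-0.015,0,0,0,0.4 | 0,0,-0.015,0,0,0,0.4")

```text
clock: 8.78
position: [0.6363, 0.1199, 0.0343]
ee_rot: [0.723, 0.691, 0.001, 0.001]
ft_force: [0.0, -1.2, 6.7]
grip_width: 0.731
grasp_force: 47.0
```

No drop, because the teeth belong in the gaps, which are 30° away from the splines. So I'll keep turning anticlockwise, towards about 104°, where the tab points closest to right.

To row units: -0.21 rad / 4 = -0.0525.

>>> hand_motion(increments="0,0,-0.015,0,0,0,0.4 | 0,0,-0.03,0,0,0,0.4 | 0,0,-0.045,0,0,0,0.4 | 0,0,-0.0525,0,0,0,0.4 | 0,0,-0.0525,0,0,0,0.4")

```text
clock: 9.4
position: [0.6361, 0.1196, 0.0339]
ee_rot: [0.647, 0.763, 0.001, 0.001]
ft_force: [3.0, -1.7, 4.7]
grip_width: 0.736
grasp_force: 46.8
```

>>> hand_motion(increments="0,0,-0.005,0,0,0,0.4 | 0,0,-0.01,0,0,0,0.4 | 0,0,-0.015,0,0,0,0.4 | 0,0,-0.015,0,0,0,0.4")

```text
clock: 9.9
position: [0.6349, 0.1203, 0.0328]
ee_rot: [0.623, 0.782, 0.0, -0.0]
ft_force: [4.5, 1.9, -2.2]
grip_width: 0.734
grasp_force: 46.1
```

It dropped at about 102°. I'll lower it further and feel for contact.

To row units: 0.006 m / 0.6 = 0.01, 0.004 m / 0.6 = 0.0067, -0.02 rad / 4 = -0.005.

>>> hand_motion(increments="0,0,-0.005,0,0,0.0033,0.4 | 0,0,-0.005,0,0,0.0067,0.4 | 0,0,-0.005,0,0,0.01,0.4 | 0,0,-0.005,0,0,0.01,0.4")

```text
clock: 10.4
position: [0.6351, 0.1203, 0.0271]
ee_rot: [0.615, 0.788, 0.0, -0.0]
ft_force: [4.9, 3.1, -1.6]
grip_width: 0.735
grasp_force: 46.0
```

To row units: 0.0145 m / 0.6 = 0.0242, 0.012 m / 0.6 = 0.02.

>>> hand_motion(increments="0,0,0,0,0,0.005,0.4 | 0,0,0,0,0,0.01,0.4 | 0,0,0,0,0,0.015,0.4 | 0,0,0,0,0,0.02,0.4 | 0,0,0,0,0,0.0242,0.4 | 0,0,0,0,0,0.0242,0.4")

```text
clock: 11.15
position: [0.6353, 0.1201, 0.0134]
ee_rot: [0.615, 0.788, 0.0, 0.0]
ft_force: [1.6, 2.8, 6.9]
grip_width: 0.739
grasp_force: 47.0
```

To row units: -0.14 m / 0.6 = -0.2333, -0.09 m / 0.6 = -0.15.

>>> hand_motion(increments="0,0,0,0,0,-0.0017,1 | 0,0,0,0,0,-0.0017,1 | 0,0,0,0,0,-0.0017,1 | 0,0,0,0,0,-0.0017,1 | 0,0,0,0,0,-0.0667,1 | 0,0,0,0,0,-0.15,1 | 0,0,0,0,0,-0.2333,1 | 0,0,0,0,0,-0.2333,1")

```text
clock: 12.15
position: [0.6374, 0.1204, 0.1577]
ee_rot: [0.615, 0.788, 0.003, 0.002]
ft_force: [-0.1, 0.2, -0.2]
grip_width: 0.998
grasp_force: 0.0
```

```bash
python3 -c "
from h import *
im=shot('wrist','w5');p=pix('w5',[[.6357,.12,.027]])[0].astype(int);print(p)
x0,y0=p[0]-80,p[1]-75;print(x0,y0)
cv2.imwrite('pics/w5c.png',cv2.resize(im[y0:y0+150,x0:x0+160],None,fx=4,fy=4,interpolation=cv2.INTER_CUBIC))"
```

```text
[316 191]
236 116
```

View pics/w5c.png

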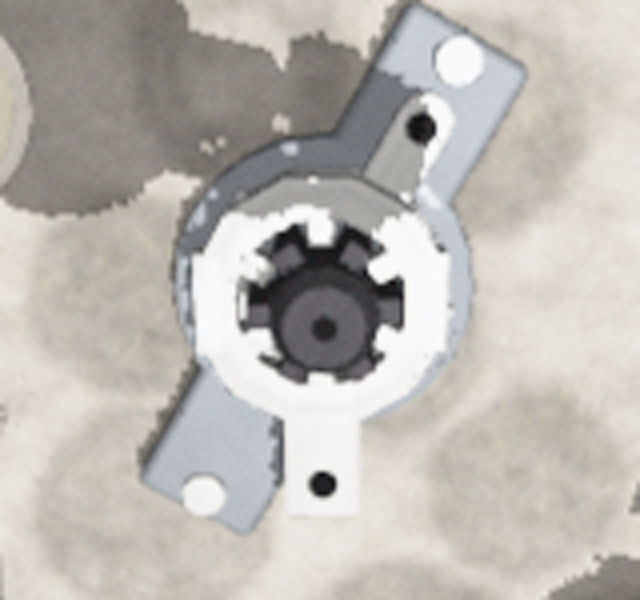

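The thick plate is home and meshed (centre (322,310), tab dot (322,484)). Now I'll hover over the thin plate.

To row units: -0.1722 m / 0.6 = -0.287, -0.05 m / 0.6 = -0.0833, -1.32 rad / 4 = -0.33.

>>> hand_motion(increments="0,0,-0.045,-0.0017,-0.0333,0,1 | 0,0,-0.09,-0.005,-0.0833,0,1 | 0,0,-0.135,-0.0083,-0.1333,0,1 | 0,0,-0.18,-0.0133,-0.1833,0,1 | 0,0,-0.225,-0.0167,-0.2333,0,1 | 0,0,-0.27,-0.0212,-0.275,0,1 | 0,0,-0.315,-0.0212,-0.287,0,1 | 0,0,-0.33,-0.0212,-0.287,0,1 | 0,0,-0.33,-0.0212,-0.287,0,1 | 0,0,-0.33,-0.0212,-0.287,0,1")

```text
clock: 13.45
position: [0.4708, 0.0657, 0.1522]
ee_rot: [0.004, 1.0, 0.0, -0.001]
ft_force: [-0.1, -0.1, 0.6]
grip_width: 0.995
grasp_force: 0.0
```

```bash
python3 -c "
from h import *
im=shot('wrist','w6');p=pix('w6',[[.4734,.0665,.006]])[0].astype(int);print(p)
x0,y0=p[0]-100,p[1]-75;print(x0,y0)
cv2.imwrite('pics/w6c.png',cv2.resize(im[y0:y0+150,x0:x0+200],None,fx=4,fy=4,interpolation=cv2.INTER_CUBIC))"
```

```text
[318 190]
218 115
```

View pics/w6c.png

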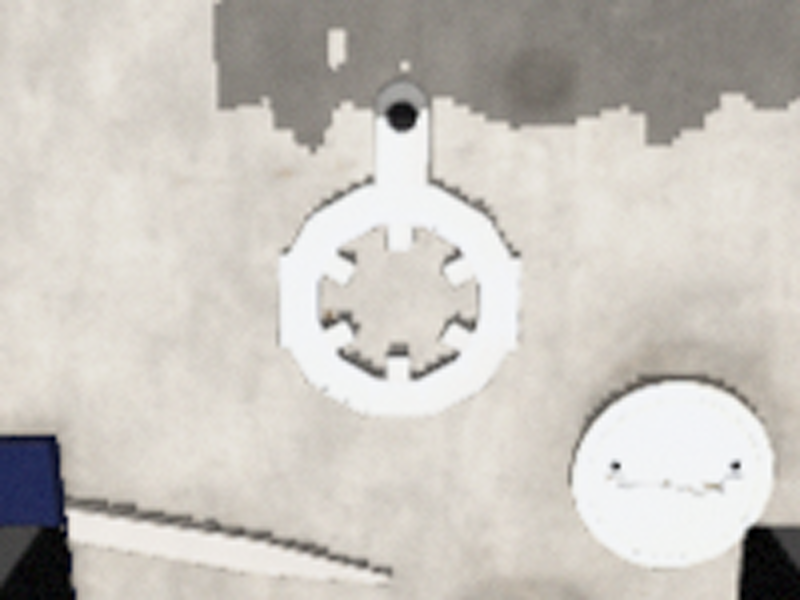

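Thin plate: centre (399,302), tab dot (402,116); the badge at (672,475) is clear of the fingers.

```bash
python3 -c "
from h import *
f=lambda x,y:(218+(x+.5)/4-.5,115+(y+.5)/4-.5)
P=ray('w6',[f(399,302),f(402,116)],.006);T=pose();print(P[:2],T[:3,3]);d=P[1]-P[0];print(np.hypot(*d[:2]),np.degrees(np.arctan2(d[1],d[0])))
print('tool axes',(P-T[:3,3])@T[:3,:3])
"
```

```text
[[0.47337975 0.06478636 0.006     ]
 [0.42482697 0.0660039  0.006     ]] [0.47092375 0.06572837 0.15230144]
0.04856805081294587 178.56351778980627
tool axes [[-2.59039107e-03 -9.34221819e-04  1.46299172e-01]
 [ 4.59696767e-02 -5.46900542e-05  1.46341677e-01]]
```

To row units: 0.157 m / 0.6 = 0.2617, -0.0026 m / 0.6 = -0.0043, 0.015 rad / 4 = 0.0038.

>>> hand_motion(increments="0,0,0.0038,-0.0043,-0.0015,0.0833,1 | 0,0,0.0038,-0.0043,-0.0015,0.1667,1 | 0,0,0.0038,-0.0043,-0.0015,0.2333,1 | 0,0,0.0038,-0.0043,-0.0015,0.2617,1 | 0,0,0.0038,-0.0043,-0.0015,0.2617,1 | 0,0,0.0038,-0.0043,-0.0015,0.2617,0.4 | 0,0,0.0038,-0.0043,-0.0015,0.2617,0.4 | 0,0,0.0038,-0.0043,-0.0015,0.2617,0.4 | 0,0,0.0038,-0.0043,-0.0015,0.2617,0.4", grip_n=40)

```text
clock: 14.62
position: [0.4751, 0.065, -0.0021]
ee_rot: [0.011, 1.0, -0.0, 0.001]
ft_force: [-3.6, -0.7, 9.9]
grip_width: 0.725
grasp_force: 41.1
```

To row units: -0.1593 m / 0.6 = -0.2655, -0.08 m / 0.6 = -0.1333, 1.277 rad / 4 = 0.3193.

>>> hand_motion(increments="0,0,0,0,0,-0.0667,0.4 | 0,0,0,0,0,-0.1333,0.4 | 0,0,0.045,-0.05,0.0167,-0.1333,0.4 | 0,0,0.09,-0.1,0.0333,-0.1333,0.4 | 0,0,0.135,-0.15,0.0583,-0.1333,0.4 | 0,0,0.18,-0.2,0.075,-0.1333,0.4 | 0,0,0.225,-0.2333,0.0917,-0.1333,0.4 | 0,0,0.27,-0.2583,0.0982,-0.1333,0.4 | 0,0,0.315,-0.2655,0.0982,-0.1333,0.4 | 0,0,0.3193,-0.2655,0.0982,-0.1333,0.4 | 0,0,0.3193,-0.2655,0.0982,-0.1333,0.4 | 0,0,0.3193,-0.2655,0.0982,-0.1333,0.4")

```text
clock: 16.12
position: [0.6341, 0.1203, 0.0762]
ee_rot: [0.603, 0.797, 0.0, 0.0]
ft_force: [0.3, 0.5, -2.4]
grip_width: 0.726
grasp_force: 44.7
```

```bash
python3 -c "
from h import *
a=shot('wrist','w7');T=pose();print(T[:3,3])
q=pix('w7',T[:3,3]+[0,0,.008])[0].astype(int);x0,y0=q[0]-80,q[1]-75;print(x0,y0)
cv2.imwrite('pics/w7c.png',cv2.resize(a[y0:y0+150,x0:x0+160],None,fx=4,fy=4,interpolation=cv2.INTER_CUBIC))"
```

```text
[0.63411045 0.12030122 0.07607482]
239 183
```

View pics/w7c.png

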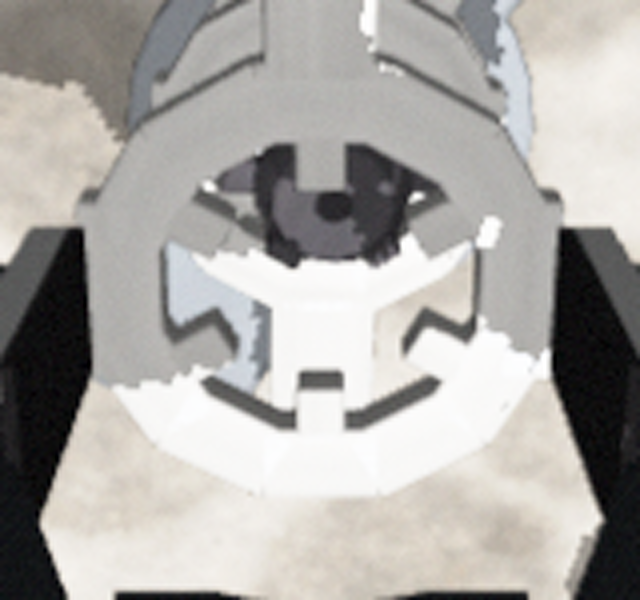

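Thin plate in hand: bore spans 165–478 across and 143–428 down, with the nose visible behind it at (333,205).

```bash
python3 -c "
from h import *
g=lambda x,y:(239+(x+.5)/4-.5,183+(y+.5)/4-.5)
T=pose();z=T[2,3]+.0081
P=ray('w7',[g(165,290),g(478,290),g(320,143),g(321,428),g(321,190),g(321,388)],z);p=(P-T[:3,3])@T[:3,:3];print(p)
c=[p[2:,0].mean(),p[:2,1].mean()];C=T[:3,:2]@c+T[:3,3];print(c,C)
A=np.array([.6357,.1202,C[2]]);print('move',(A-C)@T[:3,:3])
print('nose',ray('w7',g(333,205),.05))
"
```

```text
[[ 0.0019559  -0.02106848 -0.00810487]
 [ 0.00193316  0.02036653 -0.00809499]
 [ 0.02264177 -0.00054217 -0.00809829]
 [-0.01907998 -0.00042316 -0.00810165]
 [ 0.01620259 -0.00041623 -0.00809878]
 [-0.01281589 -0.00042193 -0.00810114]]
[np.float64(0.0017371238387214071), np.float64(-0.00035097497992254284)] [0.63330147 0.12187804 0.07607488]
move [-2.26568689e-03  1.85348311e-03  2.57838560e-07]
nose [[0.63578779 0.12006403 0.05      ]]
```

To row units: 0.036 m / 0.6 = 0.06, -0.0021 m / 0.6 = -0.0035.

>>> hand_motion(increments="0,0,0,-0.0035,0.003,0,0.4 | 0,0,0,-0.0035,0.003,0.0333,0.4 | 0,0,0,-0.0035,0.003,0.045,0.4 | 0,0,0,-0.0035,0.003,0.0533,0.4 | 0,0,0,-0.0035,0.003,0.06,0.4 | 0,0,0,-0.0035,0.003,0.06,0.4")

```text
clock: 16.92
position: [0.6365, 0.1189, 0.0396]
ee_rot: [0.604, 0.797, -0.0, -0.0]
ft_force: [0.1, -0.1, -2.2]
grip_width: 0.725
grasp_force: 44.7
```

>>> hand_motion(increments="0,0,0,0,0,0.0033,0.4 | 0,0,0,0,0,0.0067,0.4 | 0,0,0,0,0,0.0083,0.4 | 0,0,0,0,0,0.0083,0.4")

```text
clock: 17.42
position: [0.6365, 0.1189, 0.0348]
ee_rot: [0.604, 0.797, -0.0, 0.0]
ft_force: [-0.1, 0.6, -1.4]
grip_width: 0.721
grasp_force: 44.7
```

To row units: 0.005 m / 0.6 = 0.0083, 0.004 m / 0.6 = 0.0067.

>>> hand_motion(increments="0,0,0,0,0,0.0033,0.4 | 0,0,0,0,0,0.0067,0.4 | 0,0,0,0,0,0.0083,0.4 | 0,0,0,0,0,0.0083,0.4")

```text
clock: 17.92
position: [0.6365, 0.1188, 0.0297]
ee_rot: [0.604, 0.797, -0.0, -0.0]
ft_force: [-1.1, -0.2, -1.5]
grip_width: 0.724
grasp_force: 44.7
```

>>> hand_motion(increments="0,0,0,0,0,0.0033,0.4 | 0,0,0,0,0,0.0067,0.4 | 0,0,0,0,0,0.01,0.4 | 0,0,0,0,0,0.01,0.4")

```text
clock: 18.42
position: [0.6366, 0.1189, 0.025]
ee_rot: [0.604, 0.797, 0.0, 0.0]
ft_force: [-6.0, -1.0, 10.6]
grip_width: 0.726
grasp_force: 46.4
```

Home at 27 mm with 12 N of push. I'll release, retreat and check.

Careful with the scale: shifts go in shares of 0.6 m and turns go in shares of 4 rad. That gives: -0.13 m / 0.6 = -0.2167, -0.09 m / 0.6 = -0.15.

>>> hand_motion(increments="0,0,0,0,0,-0.0017,1 | 0,0,0,0,0,-0.0017,1 | 0,0,0,0,0,-0.0017,1 | 0,0,0,0,0,-0.0017,1 | 0,0,0,0,0,-0.0667,1 | 0,0,0,0,0,-0.15,1 | 0,0,0,0,0,-0.2167,1 | 0,0,0,0,0,-0.2167,1")

```text
clock: 19.42
position: [0.6385, 0.1194, 0.1578]
ee_rot: [0.604, 0.797, 0.002, 0.002]
ft_force: [0.2, 0.4, -0.8]
grip_width: 0.998
grasp_force: 0.0
```

```bash
python3 -c "
from h import *
im=shot('wrist','w8');b=shot('side','s8');p=pix('w8',[[.6357,.12,.03]])[0].astype(int);q=pix('s8',[[.6357,.12,.03]])[0].astype(int)
ca=cv2.resize(im[p[1]-75:p[1]+75,p[0]-75:p[0]+75],(400,400),interpolation=cv2.INTER_CUBIC);cb=cv2.resize(b[q[1]-45:q[1]+45,q[0]-45:q[0]+45],(400,400),interpolation=cv2.INTER_CUBIC)
cv2.imwrite('pics/c8.png',np.hstack([ca,cb]))"
```

```text
(no output)
```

View pics/c8.png

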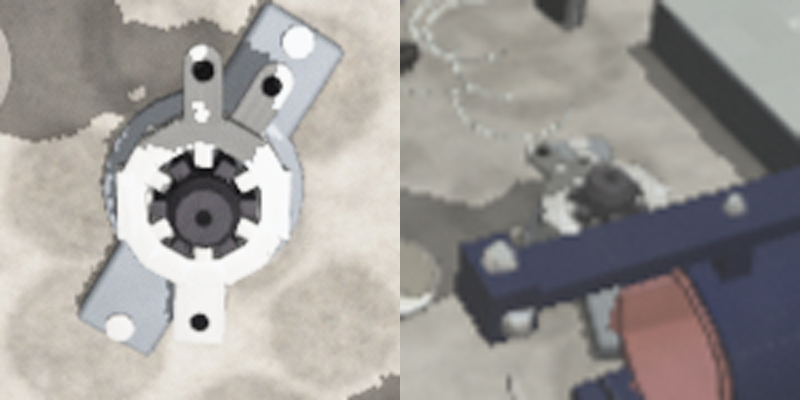

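Both plates are meshed and flat. The thin tab (203,70) points left and the thick tab (200,322) right, so I'm handing in.

```bash
python3 -c "
from workcell import manip, viewer, monitor, hand_in
print(hand_in())"
```

```text
the job is handed in; nothing more can be done
None
```

Both plates are on the spindle, meshed and pressed home (undersides at about 17 and 27 mm), thick tab about 14° off straight right and thin tab about 16° off straight left (the nearest spline gaps, about 30° off the backing tab's line), bystanders not touched, handed in at about 19.5 s.

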